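Stack the sample tray on its base tray

TASK

Pick up the wooden tray with the carrying bar, together with the two card boxes in it, and stack it on the other wooden tray so that its four feet drop into the sockets in the corner posts and it sits level and fully home; then let go. Keep it level on the way, lower it gently instead of dropping it, and leave the lower tray about where it stands. Keep the contents in both trays, and do not disturb the candles standing around.

Things in the scene. Friction and masses are not known exactly. Their poses are not given: they have to be found in the camera images.
- upper_tray: Light wooden tray with a carrying bar, 150 (own x) x 220 (own y) mm, about 0.5 kg with contents. Origin: centre of the plane its feet stand on (on the table z = 0); z up. Flat underside at 12 mm, inner floor 18 mm, 6 mm walls and the divider under the bar up to 45 mm. Uprights, 30 mm wide, at the middle of the x = +-75 mm walls rise to 110 mm and hold the bar. Half a turn makes no difference.
- carry_bar (a point): Middle of the carrying bar, 99 mm above the upper tray's origin. The bar runs along the tray's x for 134 mm between the uprights, is 14 mm thick (y) and 20 mm tall (89 to 109 mm above the origin): take it from above, fingers closing along the tray's y. Nothing beside it in the tray is higher than 45 mm.
- foot (a point): Centre of the tip of one of the upper tray's four round tapered feet, at x = +59.5, y = +94.5 mm in its frame; the others lie at the other signs. Each is 12 mm long, 9 mm wide at the tip and 18 mm at the root.
- lower_tray: Light wooden tray without a bar, 150 (own x) x 220 (own y) mm, about 1 kg, loose on the table. Origin: centre of its underside; z up. 34 mm walls, four square corner posts of 31 mm, 62 mm high. One tray stands left and one right of the plinth's front corner, in either order. Stacked: the upper tray's underside rests on the post tops, its origin 50 mm above this one, x axes parallel (either way round).
- socket (a point): Centre of the mouth of one of the lower tray's four sockets, at x = +59.5, y = +94.5, z = 62 mm in its frame; the others lie at the other signs of x and y. Each is 23 mm square and 15 mm deep: about 2.5 mm play to each side when the foot is home.
- plinth_box: Fixed dark wooden plinth box, 295 mm square, top at z = 195 mm, turned 45 degrees so that one corner points at the robot (at about x = 0.51, y = -0.02 m) between the two trays; a tall sign board stands on its middle. Carry the tray over that corner or round it. Origin: near its centre, on the table.
- cards_a: Flat clear card box, 65 x 92 x 19 mm, 85 g, lying loose in the half of the upper tray at +y of its bar. Origin: centre of its underside.
- cards_b: The same kind of card box in the half at -y. Origin: centre of its underside.
- tin: Flat wax tin, 61 x 88 x 22 mm, lying loose in the lower tray; stays there, well below the post tops. Origin: centre of its underside.
- tester_mid: Bystander: open candle glass, 67 mm wide, 74 mm tall, standing between the trays. Origin: centre of its underside.
- tester_left: Bystander: open candle glass, 67 mm wide, 74 mm tall, back left. Origin: centre of its underside.
- jar_right: Bystander: lidded candle jar, 69 mm wide, 82 mm tall, back right. Origin: centre of its underside.
- jar_left: Bystander: lidded candle jar, 69 mm wide, 82 mm tall, back left. Origin: centre of its underside.
There are look-alikes about, which are no part of the job. Leave any red look-alike of the tin alone. What is shaped like the cards_b but black is not meant.

How it is judged:
At the end, for the whole second after the job is handed in: Upper tray home: origin 46 to 53 mm above the lower tray's, within 7 mm sideways, x axes parallel within 0.06 rad, level within 0.03 rad; lower tray flat on the table, both at rest; both card boxes flat in the upper tray, the tin flat in the lower one (z of upper_tray in the frame of lower_tray between 0.046 and 0.053 m and horizontal distance between upper_tray and lower_tray below 0.007 m and angle between the x axis of upper_tray and the x axis of lower_tray, either way round below 0.06 rad and angle between upper_tray's own z axis and vertical below 0.03 rad and height (world z) of lower_tray between -0.005 and 0.005 m and linear speed of each of upper_tray, lower_tray below 0.02 m/s and distance between each of cards_a, cards_b and upper_tray below 0.09 m and angle between each of cards_a, cards_b, tin's own z axis and vertical below 0.1 rad and distance between tin and lower_tray below 0.065 m); the robot touches nothing.
It fails at once if the lower tray is shoved more than 50 mm from where it stood (distance of lower_tray from where it was at the start of the episode above 0.05 m).
It fails at once if the upper tray is tilted by more than 0.35 rad (angle between upper_tray's own z axis and vertical above 0.35 rad).
It fails at once if the upper tray is dropped (it moves at more than 0.45 m/s, a fall of 10 mm, while the fingers do not hold it) (contact force between the fingers and upper_tray below 0.1 N and linear speed of upper_tray above 0.45 m/s).
It fails at once if one of the loose candles standing around is shifted by more than 30 mm or tipped (distance of any of tester_mid, tester_left, jar_right, jar_left from where it was at the start of the episode above 0.03 m or angle between any of tester_mid, tester_left, jar_right, jar_left's own z axis and vertical above 0.3 rad).
It also fails if it takes over 51 s, if anything falls off the work surface, if the arm or the gripper's body presses on something with over 40 N, if the wrist force passes 120 N, or if a joint passes its speed limit or range.

ROBOT

A 6-joint arm with a two-finger parallel gripper is mounted at the origin on a cart in front of the work surface, level with it; the furniture and walls round the work are solid. World frame = base frame: x ahead of the robot, y to its left, z up, the work surface at z = 0. Lengths are in m, angles in rad, forces in N, time in s.
With the tool pointing down it reaches from about 0.35 to 0.875 m from the base axis. Payload 15.5 kg.
Tool frame: the origin (TCP) lies midway between the tips of the shut fingers; the grasp point (between the pads) lies 19 mm behind it; z points along the fingers, y is the line along which they close (so a half turn about z gives the same grasp; the last joint's range is limited). The gripper opens to 85 mm and grips with 20 to 120 N. Pads are 22 mm wide; open, the fingers measure 114 mm over their backs; the gripper's body (76 mm by 85 mm) begins 54 mm behind the grasp point. The pads swing forward as they close: fully open they stand 13 mm farther back than shut.
Start: joints at [-1.329, 0.494, 1.345, -0, 1.302, -0.096], TCP at [0.207, -0.59, 0.231] pointing down, gripper open.
Joint ranges: [-2.91, 2.91], [-0.82, 2.16], [0.22, 2.67], [-1.22, 4.37], [0.12, 2.79], [-3.08, 3.08]. Speed limits (rad/s): [1.89, 1.89, 2.57, 3.01, 3.01, 3.01].

INTERFACE

Orientations are given as a 3x3 rotation matrix whose columns are the frame's x, y, z axes.
In Python, from plant import ctrl gives the robot as it stands.
- The arm moves only by the shell command python3 -m jog 'ROWS' [OPENING] [FORCE]. ROWS is JSON, a list of rows, each an object of numbers: "dx", "dy", "dz": the shift along the tool's x, y, z in mm; "rx", "ry", "rz": the turn, a rotation vector about the tool's x, y, z in degrees. In form: [{"dx": .., "dy": .., "dz": .., "rx": .., "ry": .., "rz": ..}, ...]. A call has exactly 10 rows; each row is the pose to reach, as a shift and turn from the pose commanded when the call began, along the tool's axes at that moment; what a row does not reach only later rows make up. A row lasts 1/12 s, in which the tool goes at most 41.7 mm and 7.16 degrees, less where a joint would pass 70% of its speed; a pose out of reach is approached as far as the arm can. A call with a gripper value outside its range is refused whole. OPENING is the opening, from 0 (shut) to 1 (fully open), set as the call begins (- or left out, the last holds). The fingers move at their own pace and stop on an object; FORCE is the grip in N (left out, the last holds). Time passes only in rows, so rows that repeat a pose let the fingers close, or fill a call up. It gives the time, the measured TCP pose, the force, the opening and the grip force at its end, in the units of the state.
- ctrl.read_state(): the state, without advancing time (a new reading comes with each control period).
- ctrl.read_camera(name): name is "scene" or "top" or "wrist"; returns a dict with "image" (400x640x3 uint8, blue, green, red), "z_map" (400x640 float32, m along the optical axis (not along the pixel's ray), 0 where there is no reading), "mtx" (3x3 intrinsics, pixels), "world_from_camera" (4x4, takes a point from camera to world coordinates); the wrist camera has in their place "T_tool_cam" (4x4, takes a point from camera to tool coordinates, whose origin is the TCP and whose axes are the flange's). Camera axes: x right, y down, z forward; pixel columns grow to the right and rows downward; lengths in m; the calibration is good to about 2 mm. A picture is of the moment at which its call begins: read the wrist's pose just before it.
- ctrl.hand_in(): hands the job in; it is judged then, once.
The state is a dict: "time": time; "q": joint angles; "joint_vel": joint speeds; "joint_efforts": joint torques, N m; "tcp_pos": TCP position; "tcp_rot": TCP orientation; "contact_force": force on the tool from outside, world axes, zero at the start; "torque": the same for the moment, N m; "gripper_width": finger opening in m; "grasp_force": force on a finger pad.
Only numpy, scipy, OpenCV 4.12 (cv2) and the standard library are available. Lean on these libraries where they do the work, as an engineer would, in place of code of your own. Each camera call takes 0.05 s, during which the arm holds its last target. There are 200 camera calls.

## Working session

There is one attempt and no reset: what is moved stays moved. The work goes in short steps, Python scripts to look and compute and a shell command to move; the robot and the scene stay as the last step left them, time stands still between calls to the robot, and variables do not carry over. Pictures are saved under pics/ and viewed, at most 10 in all, crops included, and the job is handed in when it is done.

```bash
ls; mkdir -p pics; python3 - <<'E'
from plant import ctrl
import cv2,numpy as np
s=ctrl.read_state();print(s['time'],s['tcp_pos'],s['tcp_rot'])
for n in('scene','top'):
    c=ctrl.read_camera(n);cv2.imwrite(f'pics/{n}0.png',c['image']);np.savez(f'{n}0.npz',**c)
    print(n,c['mtx'].tolist(),np.round(c['world_from_camera'],3).tolist())
E
```

```text
pics
0.0 [ 0.20646448 -0.58952144  0.23068413] [[ 9.43812068e-01  3.30482499e-01 -3.14857809e-04]
 [ 3.30482633e-01 -9.43811305e-01  1.20374090e-03]
 [ 1.00648940e-04 -1.24016022e-03 -9.99999226e-01]]
scene [[465.809363153057, 0.0, 318.21238327753724], [0.0, 465.809363153057, 201.80073893988097], [0.0, 0.0, 1.0]] [[-0.574, -0.529, 0.625, -0.444], [-0.819, 0.35, -0.456, 0.701], [0.023, -0.773, -0.634, 1.047], [0.0, 0.0, 0.0, 1.0]]
top [[456.7826924349759, 0.0, 322.4704004120409], [0.0, 456.7826924349759, 194.5386453722467], [0.0, 0.0, 1.0]] [[-0.0, -0.996, 0.087, 0.402], [-1.0, -0.002, -0.02, 0.034], [0.02, -0.087, -0.996, 1.385], [0.0, 0.0, 0.0, 1.0]]
```

View pics/top0.png

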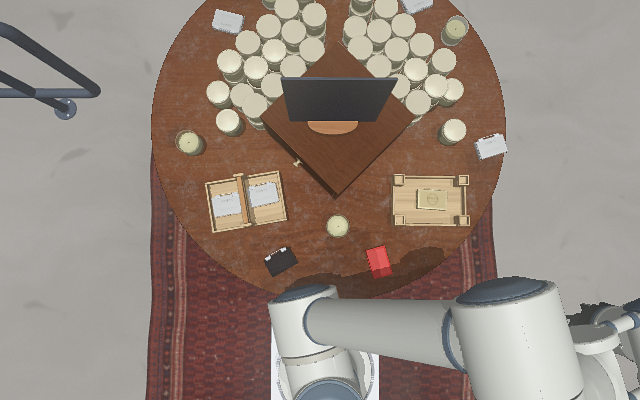

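View pics/scene0.png

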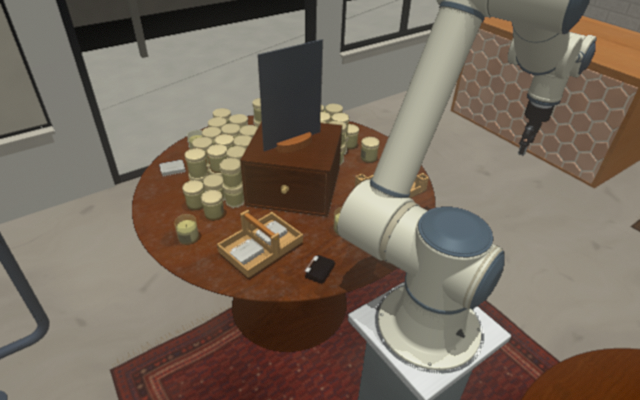

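Top view: the upper tray with the bar is at about (246,200) and the lower tray with four posts at (430,200). The beige tin is at (432,199). The look-alikes are the black box (281,262), the red tin (378,262) and the white card boxes (228,20) and (491,146). The mid glass stands at (338,226).

```bash
cat > h.py <<'E'
import numpy as np,cv2
def cloud(c,W=None):
    z=c['z_map'];K=c['mtx'];v,u=np.indices(z.shape)
    P=np.stack([(u-K[0,2])/K[0,0]*z,(v-K[1,2])/K[1,1]*z,z],-1)
    W=c['world_from_camera'] if W is None else W
    P=P@W[:3,:3].T+W[:3,3]; P[z<=0]=np.nan
    return P
def blobs(m,P,amin=8):
    n,l,s,_=cv2.connectedComponentsWithStats(m.astype(np.uint8))
    for i in range(1,n):
        if s[i,4]>=amin:
            q=P[l==i]; r=cv2.minAreaRect((q[:,:2]*1000).astype(np.float32))
            print(s[i,4],'mean',q.mean(0).round(4),'rect',np.round(r[0],1),np.round(r[1],1),round(r[2],1))
E
python3 - <<'E'
from h import *
c=dict(np.load('top0.npz'));P=cloud(c);Z=P[...,2]
def reg(u0,v0,u1,v1):
    m=np.zeros(Z.shape,bool);m[v0:v1,u0:u1]=1;return m
A=reg(195,160,298,242);B=reg(380,165,480,235)
print('table',np.nanmedian(Z[240:255,300:330]))
print('bar+uprights');blobs(A&(Z>.095)&(Z<.125),P)
print('walls');blobs(A&(Z>.038)&(Z<.05),P)
print('tray A all');blobs(A&(Z>.012),P,100)
print('posts');blobs(B&(Z>.05)&(Z<.075),P)
print('tray B all');blobs(B&(Z>.02),P,100)
for u,v,n in((338,226,'mid'),(189,142,'tl'),(452,131,'jr')):
    print(n);blobs(reg(u-18,v-18,u+18,v+18)&(Z>.06)&(Z<.1),P,30)
cr=np.hstack([cv2.resize(c['image'][160:245,195:300],None,fx=3.7,fy=3.7),cv2.resize(c['image'][160:245,380:485],None,fx=3.7,fy=3.7)])
cv2.imwrite('pics/crop.png',cr)
E
```

```text
table -5.108779112417139e-06
bar+uprights
22 mean [0.6003 0.0848 0.1091] rect [600.9  86. ] [14.3 11.4] 0.9
337 mean [0.499  0.2329 0.1079] rect [499.7 233.6] [152.4  29.4] 10.2
walls
238 mean [0.5155 0.1557 0.0446] rect [510.  174.4] [149.9 100. ] 10.3
241 mean [0.4878 0.3162 0.0444] rect [488.5 296.7] [150.1  93.1] 9.5
21 mean [0.548  0.1662 0.0398] rect [547.8 164.6] [21.8 14.3] 15.3
38 mean [0.4991 0.2315 0.0435] rect [501.3 232.1] [93.   2.9] 10.1
19 mean [0.5222 0.2207 0.0402] rect [523.9 220.6] [ 9.3 30.1] 83.6
9 mean [0.5261 0.1846 0.0404] rect [525.2 184.7] [21.8  4.4] 10.4
9 mean [0.5228 0.1992 0.0407] rect [521.6 199.4] [ 7.4 17.9] 69.1
9 mean [0.5236 0.1713 0.0394] rect [523.4 170.7] [ 7.4 16.3] 34.3
10 mean [0.5121 0.1534 0.0397] rect [511.6 152.2] [ 8.1 18.9] 38.3
9 mean [0.5073 0.3212 0.0392] rect [507.4 319.9] [ 5.6 20.7] 26.7
15 mean [0.4976 0.29   0.0398] rect [498.3 288.8] [ 9.  29.1] 57.0
9 mean [0.5057 0.2585 0.04  ] rect [504.4 259.4] [19.9  7.8] 29.8
14 mean [0.5039 0.1894 0.0399] rect [504. 189.] [23.8  8. ] 34.1
8 mean [0.504  0.2083 0.039 ] rect [504.4 209. 
[... 400 characters left out ...]
[499.6 234.2] [152.4 221.4] 9.8
posts
77 mean [ 0.5635 -0.2166  0.0608] rect [ 563.4 -216.6] [31.5 30.6] 89.8
80 mean [ 0.562  -0.4056  0.0581] rect [ 561.6 -405.7] [34.2 29.1] 90.0
54 mean [ 0.4455 -0.2152  0.0595] rect [ 445.1 -215.1] [29.1 26.4] 90.0
88 mean [ 0.4437 -0.4033  0.0602] rect [ 443.7 -404.6] [32.3 29.5] 89.5
tray B all
1008 mean [ 0.5046 -0.3137  0.0434] rect [ 503.9 -311.3] [221.9 150.3] 89.6
583 mean [ 0.5073 -0.3197  0.0283] rect [ 508.6 -320.8] [90. 61.] 85.7
mid
78 mean [ 0.4288 -0.0362  0.0723] rect [427.3 -35.3] [64.9 65. ] 44.8
tl
134 mean [0.6723 0.4015 0.0694] rect [672.  401.8] [65.1 66.8] 1.2
jr
460 mean [ 0.705  -0.3749  0.0802] rect [ 705.7 -376.8] [67. 68.] 1.9
```

View pics/crop.png

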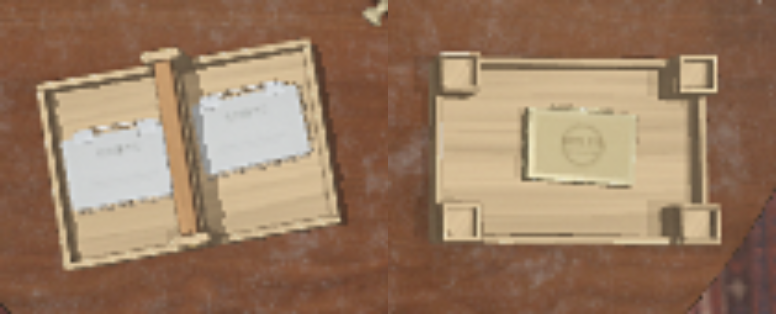

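The crop confirms both trays: the left one has the bar and two white card boxes, the right one has the posts and the beige tin. The upper tray is at (499.6, 234) mm with yaw 9.9°, and the lower tray is at (503.5, −310.5) mm with yaw −0.5°. The measured sizes and heights match the description. I'll move along a chord at z = 0.231, clear of the plinth corner.

```bash
python3 -m jog '[{"dx":15,"dy":-20},{"dx":40,"dy":-50},{"dx":65,"dy":-80},{"dx":90,"dy":-110},{"dx":115,"dy":-142},{"dx":140,"dy":-174},{"dx":165,"dy":-205},{"dx":190,"dy":-236},{"dx":215,"dy":-267},{"dx":240,"dy":-298}]' 1 
python3 -m jog '[{"dx":25,"dy":-31},{"dx":50,"dy":-62},{"dx":75,"dy":-93},{"dx":100,"dy":-124},{"dx":125,"dy":-155},{"dx":150,"dy":-186},{"dx":175,"dy":-217},{"dx":200,"dy":-248},{"dx":225,"dy":-279},{"dx":250,"dy":-310}]'
python3 -m jog '[{"dx":20,"dy":-25,"rz":2},{"dx":40,"dy":-50,"rz":5},{"dx":50,"dy":-65,"rz":8},{"dx":59,"dy":-72,"rz":9.4},{"dx":59,"dy":-72,"rz":9.4},{"dx":59,"dy":-72,"rz":9.4},{"dx":59,"dy":-72,"rz":9.4},{"dx":59,"dy":-72,"rz":9.4},{"dx":59,"dy":-72,"rz":9.4},{"dx":59,"dy":-72,"rz":9.4}]'
python3 - <<'E'
from h import *
from plant import ctrl
s=ctrl.read_state();print(s['time'],s['tcp_pos'],s['tcp_rot'].round(4) if hasattr(s['tcp_rot'],'round') else s['tcp_rot'],s['q'])
c=ctrl.read_camera('wrist');T=np.eye(4);T[:3,:3]=s['tcp_rot'];T[:3,3]=s['tcp_pos']
P=cloud(c,T@c['T_tool_cam']);Z=P[...,2]
cv2.imwrite('pics/w1.png',c['image'])
blobs((Z>.1)&(Z<.118),P,200);blobs((Z>.042)&(Z<.05),P,200)
E
```

```text
0.1 [ 0.20646609 -0.58958847  0.23075367] [[ 9.438e-01  3.304e-01 -3.000e-04]
 [ 3.304e-01 -9.438e-01  1.100e-03]
 [ 1.000e-04 -1.100e-03 -1.000e+00]] [-1.32950666e+00  4.94147160e-01  1.34603955e+00 -9.05784429e-07
  1.30249133e+00 -9.54834471e-02]schema error: expected keys dx, dy, dz, rx, ry, rz
schema error: expected keys dx, dy, dz, rx, ry, rz
schema error: expected keys dx, dy, dz, rx, ry, rz
```

View pics/w1.png

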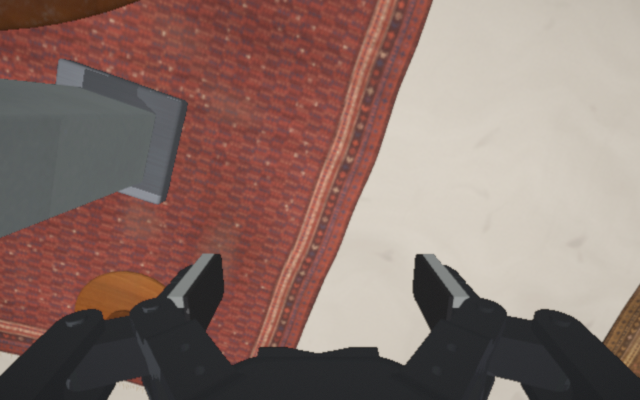

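The picture shows only the rug and the open fingers, because the moves were refused. Every row needs all six keys.

```bash
python3 -m jog '[{"dx":15,"dy":-20,"dz":0,"rx":0,"ry":0,"rz":0},{"dx":40,"dy":-50,"dz":0,"rx":0,"ry":0,"rz":0},{"dx":65,"dy":-80,"dz":0,"rx":0,"ry":0,"rz":0},{"dx":90,"dy":-110,"dz":0,"rx":0,"ry":0,"rz":0},{"dx":115,"dy":-142,"dz":0,"rx":0,"ry":0,"rz":0},{"dx":140,"dy":-174,"dz":0,"rx":0,"ry":0,"rz":0},{"dx":165,"dy":-205,"dz":0,"rx":0,"ry":0,"rz":0},{"dx":190,"dy":-236,"dz":0,"rx":0,"ry":0,"rz":0},{"dx":215,"dy":-267,"dz":0,"rx":0,"ry":0,"rz":0},{"dx":240,"dy":-298,"dz":0,"rx":0,"ry":0,"rz":0}]' 1 
```

```text
time: 0.98
tcp_pos: [0.3346, -0.2275, 0.2313]
tcp_rot: [[0.944, 0.33, 0.0], [0.33, -0.944, -0.0], [0.0, 0.0, -1.0]]
contact_force: [0.6, -1.2, -0.5]
gripper_width: 0.0862
grasp_force: 0.0
```

```bash
python3 -m jog '[{"dx":25,"dy":-31,"dz":0,"rx":0,"ry":0,"rz":0},{"dx":50,"dy":-62,"dz":0,"rx":0,"ry":0,"rz":0},{"dx":75,"dy":-93,"dz":0,"rx":0,"ry":0,"rz":0},{"dx":100,"dy":-124,"dz":0,"rx":0,"ry":0,"rz":0},{"dx":125,"dy":-155,"dz":0,"rx":0,"ry":0,"rz":0},{"dx":150,"dy":-186,"dz":0,"rx":0,"ry":0,"rz":0},{"dx":175,"dy":-217,"dz":0,"rx":0,"ry":0,"rz":0},{"dx":200,"dy":-248,"dz":0,"rx":0,"ry":0,"rz":0},{"dx":225,"dy":-279,"dz":0,"rx":0,"ry":0,"rz":0},{"dx":250,"dy":-310,"dz":0,"rx":0,"ry":0,"rz":0}]'
python3 -m jog '[{"dx":20,"dy":-25,"dz":0,"rx":0,"ry":0,"rz":2},{"dx":40,"dy":-50,"dz":0,"rx":0,"ry":0,"rz":5},{"dx":50,"dy":-65,"dz":0,"rx":0,"ry":0,"rz":8},{"dx":59,"dy":-72,"dz":0,"rx":0,"ry":0,"rz":9.4},{"dx":59,"dy":-72,"dz":0,"rx":0,"ry":0,"rz":9.4},{"dx":59,"dy":-72,"dz":0,"rx":0,"ry":0,"rz":9.4},{"dx":59,"dy":-72,"dz":0,"rx":0,"ry":0,"rz":9.4},{"dx":59,"dy":-72,"dz":0,"rx":0,"ry":0,"rz":9.4},{"dx":59,"dy":-72,"dz":0,"rx":0,"ry":0,"rz":9.4},{"dx":59,"dy":-72,"dz":0,"rx":0,"ry":0,"rz":9.4}]'
python3 - <<'E'
from h import *
from plant import ctrl
s=ctrl.read_state();print(s['time'],s['q'])
c=ctrl.read_camera('wrist');T=np.eye(4);T[:3,:3]=s['tcp_rot'];T[:3,3]=s['tcp_pos']
P=cloud(c,T@c['T_tool_cam']);Z=P[...,2]
cv2.imwrite('pics/w2.png',c['image'])
blobs((Z>.1)&(Z<.118),P,200);blobs((Z>.042)&(Z<.05),P,200)
E
```

```text
time: 1.82
tcp_pos: [0.4682, 0.1481, 0.2313]
tcp_rot: [[0.944, 0.331, 0.0], [0.331, -0.944, -0.0], [0.0, 0.0, -1.0]]
contact_force: [1.3, -0.9, 0.7]
gripper_width: 0.0855
grasp_force: 0.0
time: 2.65
tcp_pos: [0.4999, 0.2327, 0.2314]
tcp_rot: [[0.985, 0.171, 0.0], [0.171, -0.985, -0.0], [0.0, 0.0, -1.0]]
contact_force: [0.7, 0.2, -0.5]
gripper_width: 0.0855
grasp_force: 0.0
2.65 [ 3.27454924e-01  3.90134944e-01  1.52838452e+00 -3.47638932e-05
  1.22298256e+00  1.72602785e+00]
4245 mean [0.5949 0.0614 0.1093] rect [580.3  58.5] [231.5  24.2] 45.3
3185 mean [0.504  0.2356 0.1085] rect [499.8 234.9] [150.7  28.9] 9.9
1000 mean [0.6015 0.0655 0.046 ] rect [594.7  59.4] [251.   4.] 45.3
1820 mean [0.4888 0.3153 0.0446] rect [488.1 293.6] [149.  100.7] 9.8
1844 mean [0.5161 0.1557 0.0446] rect [508.4 175.9] [149.3 100.6] 9.7
304 mean [ 0.438  -0.0106  0.046 ] rect [435.3 -15.8] [26.2 64.7] 63.5
1073 mean [ 0.4209 -0.0452  0.0483] rect [420.8 -44.1] [44.2 48.9] 23.7
```

View pics/w2.png

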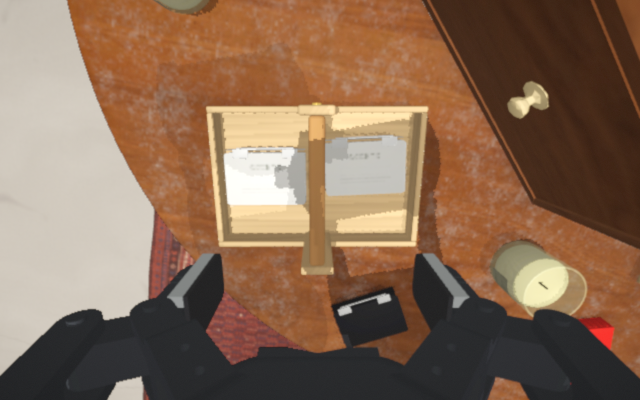

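The wrist view shows the bar at (317,190) between the fingers, the black box lower right and the glass at (540,280). The bar measures (499.8, 234.8) mm with yaw 9.8°, so I'll descend 152 mm with a 2 mm correction.

```bash
python3 -m jog '[{"dx":0,"dy":-1,"dz":12,"rx":0,"ry":0,"rz":0},{"dx":0,"dy":-2,"dz":30,"rx":0,"ry":0,"rz":0},{"dx":0,"dy":-2,"dz":50,"rx":0,"ry":0,"rz":0},{"dx":0,"dy":-2,"dz":70,"rx":0,"ry":0,"rz":0},{"dx":0,"dy":-2,"dz":90,"rx":0,"ry":0,"rz":0},{"dx":0,"dy":-2,"dz":110,"rx":0,"ry":0,"rz":0},{"dx":0,"dy":-2,"dz":130,"rx":0,"ry":0,"rz":0},{"dx":0,"dy":-2,"dz":145,"rx":0,"ry":0,"rz":0},{"dx":0,"dy":-2,"dz":152,"rx":0,"ry":0,"rz":0},{"dx":0,"dy":-2,"dz":152,"rx":0,"ry":0,"rz":0}]'
python3 -m jog '[{"dx":0,"dy":0,"dz":0,"rx":0,"ry":0,"rz":0},{"dx":0,"dy":0,"dz":0,"rx":0,"ry":0,"rz":0},{"dx":0,"dy":0,"dz":0,"rx":0,"ry":0,"rz":0},{"dx":0,"dy":0,"dz":0,"rx":0,"ry":0,"rz":0},{"dx":0,"dy":0,"dz":0,"rx":0,"ry":0,"rz":0},{"dx":0,"dy":0,"dz":0,"rx":0,"ry":0,"rz":0},{"dx":0,"dy":0,"dz":0,"rx":0,"ry":0,"rz":0},{"dx":0,"dy":0,"dz":0,"rx":0,"ry":0,"rz":0},{"dx":0,"dy":0,"dz":0,"rx":0,"ry":0,"rz":0},{"dx":0,"dy":0,"dz":0,"rx":0,"ry":0,"rz":0}]' 0 80
```

```text
time: 3.53
tcp_pos: [0.4989, 0.2349, 0.0781]
tcp_rot: [[0.985, 0.172, -0.002], [0.172, -0.985, -0.001], [-0.002, 0.0, -1.0]]
contact_force: [0.5, -0.1, -0.7]
gripper_width: 0.0852
grasp_force: 0.0
time: 4.37
tcp_pos: [0.4999, 0.2354, 0.0799]
tcp_rot: [[0.985, 0.172, 0.001], [0.172, -0.985, 0.0], [0.001, -0.0, -1.0]]
contact_force: [-2.1, -0.6, 9.1]
gripper_width: 0.0126
grasp_force: 77.9
```

```bash
python3 -m jog '[{"dx":0,"dy":0,"dz":-2,"rx":0,"ry":0,"rz":0},{"dx":0,"dy":0,"dz":-5,"rx":0,"ry":0,"rz":0},{"dx":0,"dy":0,"dz":-10,"rx":0,"ry":0,"rz":0},{"dx":0,"dy":0,"dz":-16,"rx":0,"ry":0,"rz":0},{"dx":0,"dy":0,"dz":-24,"rx":0,"ry":0,"rz":0},{"dx":0,"dy":0,"dz":-33,"rx":0,"ry":0,"rz":0},{"dx":0,"dy":0,"dz":-43,"rx":0,"ry":0,"rz":0},{"dx":0,"dy":0,"dz":-52,"rx":0,"ry":0,"rz":0},{"dx":0,"dy":0,"dz":-58,"rx":0,"ry":0,"rz":0},{"dx":0,"dy":0,"dz":-60,"rx":0,"ry":0,"rz":0}]'
cat > tray.py <<'E'
from h import *
from plant import ctrl
s=ctrl.read_state();print(s['time'],s['tcp_pos'],s['torque'],s['contact_force'],s['gripper_width'])
c=ctrl.read_camera('wrist');T=np.eye(4);T[:3,:3]=s['tcp_rot'];T[:3,3]=s['tcp_pos']
# tray in tool frame: bright wood walls at fixed depth below the tool
P=cloud(c,c['T_tool_cam']);X,Y,Z=np.moveaxis(P,-1,0)
near=(abs(X)<.1)&(abs(Y)<.13)
for n,lo,hi in(('bar',-.035,-.012),('walls',.022,.046)):
    m=near&(Z>lo)&(Z<hi); print(n);blobs(m,P,150)
m=near&(Z>.022)&(Z<.046)&(abs(Y)>.1)
q=P[m];print('wall plane slopes dz/dx dz/dy,z0',np.linalg.lstsq(np.c_[q[:,:2],np.ones(len(q))],q[:,2],rcond=None)[0].round(4))
cv2.imwrite('pics/w3.png',c['image'])
E
python3 tray.py
```

```text
time: 5.2
tcp_pos: [0.5002, 0.2355, 0.1407]
tcp_rot: [[0.985, 0.172, 0.002], [0.172, -0.985, 0.001], [0.002, -0.0, -1.0]]
contact_force: [-0.2, -0.4, -4.6]
gripper_width: 0.0125
grasp_force: 77.9
5.2 [0.50015493 0.23550389 0.14071502] [ 0.02358974  0.01096923 -0.0093759 ] [-0.18044805 -0.37084448 -4.5911947 ] 0.012548276758393696
bar
11656 mean [ 0.0303 -0.0009 -0.0281] rect [22.4 -2.2] [ 39.9 105.9] 85.6
walls
5839 mean [ 0.0298 -0.0935  0.0371] rect [  6.3 -67.9] [135.  87.] 0.1
5857 mean [0.0296 0.0915 0.0371] rect [ 6.2 65.7] [135.   87.3] 0.0
12391 mean [0.0132 0.0521 0.0439] rect [12.7 51.6] [83.9 62.6] 87.5
11782 mean [ 0.0022 -0.0585  0.0439] rect [  1.  -57.3] [86.  62.5] 90.0
wall plane slopes dz/dx dz/dy,z0 [-0.0056  0.0002  0.0379]
```

View pics/w3.png

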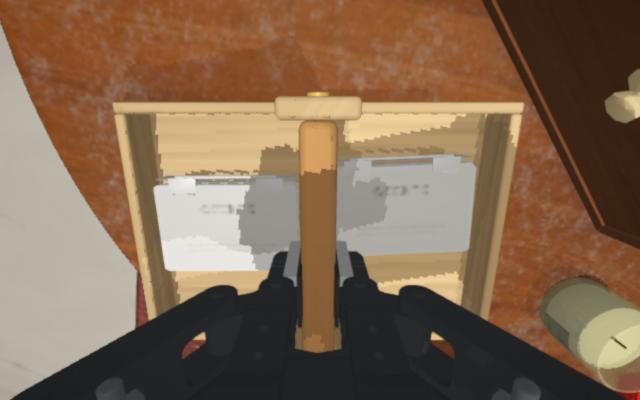

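The tray is lifted and level (slope 0.006), with both card boxes in it. Its centre is about (−1, −1) mm in the tool frame. Next I'll raise it over the plinth corner and traverse.

```bash
python3 -m jog '[{"dx":0,"dy":0,"dz":-8,"rx":0,"ry":0,"rz":0},{"dx":0,"dy":0,"dz":-24,"rx":0,"ry":0,"rz":0},{"dx":0,"dy":0,"dz":-44,"rx":0,"ry":0,"rz":0},{"dx":0,"dy":0,"dz":-66,"rx":0,"ry":0,"rz":0},{"dx":0,"dy":0,"dz":-90,"rx":0,"ry":0,"rz":0},{"dx":0,"dy":0,"dz":-114,"rx":0,"ry":0,"rz":0},{"dx":0,"dy":0,"dz":-136,"rx":0,"ry":0,"rz":0},{"dx":0,"dy":0,"dz":-154,"rx":0,"ry":0,"rz":0},{"dx":0,"dy":0,"dz":-165,"rx":0,"ry":0,"rz":0},{"dx":0,"dy":0,"dz":-170,"rx":0,"ry":0,"rz":0}]'
python3 -m jog '[{"dx":-1,"dy":6,"dz":0,"rx":0,"ry":0,"rz":0},{"dx":-3,"dy":18,"dz":0,"rx":0,"ry":0,"rz":0},{"dx":-6,"dy":36,"dz":0,"rx":0,"ry":0,"rz":0},{"dx":-10,"dy":60,"dz":0,"rx":0,"ry":0,"rz":0},{"dx":-14,"dy":84,"dz":0,"rx":0,"ry":0,"rz":0},{"dx":-18,"dy":108,"dz":0,"rx":0,"ry":0,"rz":0},{"dx":-22,"dy":132,"dz":0,"rx":0,"ry":0,"rz":0},{"dx":-26,"dy":156,"dz":0,"rx":0,"ry":0,"rz":0},{"dx":-30,"dy":180,"dz":0,"rx":0,"ry":0,"rz":0},{"dx":-34,"dy":204,"dz":0,"rx":0,"ry":0,"rz":0}]'
python3 -m jog '[{"dx":-4,"dy":24,"dz":0,"rx":0,"ry":0,"rz":1},{"dx":-8,"dy":48,"dz":0,"rx":0,"ry":0,"rz":2},{"dx":-12,"dy":72,"dz":0,"rx":0,"ry":0,"rz":3},{"dx":-16,"dy":96,"dz":0,"rx":0,"ry":0,"rz":4},{"dx":-20,"dy":120,"dz":0,"rx":0,"ry":0,"rz":5},{"dx":-24,"dy":144,"dz":0,"rx":0,"ry":0,"rz":6},{"dx":-28,"dy":168,"dz":0,"rx":0,"ry":0,"rz":7},{"dx":-32,"dy":192,"dz":0,"rx":0,"ry":0,"rz":8},{"dx":-36,"dy":216,"dz":0,"rx":0,"ry":0,"rz":9},{"dx":-40,"dy":236,"dz":0,"rx":0,"ry":0,"rz":10.4}]'
```

```text
time: 6.08
tcp_pos: [0.4999, 0.2354, 0.3111]
tcp_rot: [[0.985, 0.172, 0.002], [0.172, -0.985, 0.001], [0.002, -0.0, -1.0]]
contact_force: [-0.1, 0.7, -4.4]
gripper_width: 0.0122
grasp_force: 78.2
time: 6.92
tcp_pos: [0.5001, 0.0264, 0.3081]
tcp_rot: [[0.985, 0.171, -0.002], [0.171, -0.985, -0.0], [-0.002, -0.0, -1.0]]
contact_force: [1.1, -0.2, -3.1]
gripper_width: 0.0125
grasp_force: 78.2
time: 7.75
tcp_pos: [0.501, -0.213, 0.308]
tcp_rot: [[1.0, -0.01, -0.002], [-0.01, -1.0, 0.001], [-0.002, -0.001, -1.0]]
contact_force: [-0.1, 0.0, -4.6]
gripper_width: 0.0129
grasp_force: 78.3
```

```bash
python3 -m jog '[{"dx":1,"dy":20,"dz":0,"rx":0,"ry":0,"rz":0},{"dx":2,"dy":38,"dz":0,"rx":0,"ry":0,"rz":0},{"dx":2,"dy":54,"dz":0,"rx":0,"ry":0,"rz":0},{"dx":3,"dy":68,"dz":0,"rx":0,"ry":0,"rz":0},{"dx":3,"dy":80,"dz":0,"rx":0,"ry":0,"rz":0},{"dx":3,"dy":89,"dz":0,"rx":0,"ry":0,"rz":0},{"dx":4,"dy":95,"dz":0,"rx":0,"ry":0,"rz":0},{"dx":4,"dy":98,"dz":0,"rx":0,"ry":0,"rz":0},{"dx":4,"dy":98,"dz":0,"rx":0,"ry":0,"rz":0},{"dx":4,"dy":98,"dz":0,"rx":0,"ry":0,"rz":0}]'
python3 -m jog '[{"dx":0,"dy":0,"dz":4,"rx":0,"ry":0,"rz":0},{"dx":0,"dy":0,"dz":14,"rx":0,"ry":0,"rz":0},{"dx":0,"dy":0,"dz":28,"rx":0,"ry":0,"rz":0},{"dx":0,"dy":0,"dz":44,"rx":0,"ry":0,"rz":0},{"dx":0,"dy":0,"dz":60,"rx":0,"ry":0,"rz":0},{"dx":0,"dy":0,"dz":76,"rx":0,"ry":0,"rz":0},{"dx":0,"dy":0,"dz":90,"rx":0,"ry":0,"rz":0},{"dx":0,"dy":0,"dz":101,"rx":0,"ry":0,"rz":0},{"dx":0,"dy":0,"dz":107,"rx":0,"ry":0,"rz":0},{"dx":0,"dy":0,"dz":110,"rx":0,"ry":0,"rz":0}]'
python3 tray.py
python3 - <<'E'
from h import *
from plant import ctrl
c=ctrl.read_camera('top');P=cloud(c);X,Y,Z=np.moveaxis(P,-1,0)
R=(abs(X-.5)<.16)&(Y<-.1)&(Y>-.5)
print('top: tray walls');blobs(R&(Z>.14)&(Z<.17),P,60)
print('posts/low');blobs(R&(Z>.02)&(Z<.075),P,15)
s=cv2.imread('pics/w3.png');t=c['image']
cv2.imwrite('pics/m4.png',np.hstack([cv2.resize(s,(400,250)),cv2.resize(t[140:260,370:562],(400,250))]))
E
```

```text
time: 8.58
tcp_pos: [0.5055, -0.3084, 0.3093]
tcp_rot: [[1.0, -0.008, -0.0], [-0.008, -1.0, 0.0], [-0.0, -0.0, -1.0]]
contact_force: [-0.2, 0.2, -3.8]
gripper_width: 0.0124
grasp_force: 78.3
time: 9.42
tcp_pos: [0.5052, -0.3085, 0.1982]
tcp_rot: [[1.0, -0.009, -0.001], [-0.009, -1.0, 0.001], [-0.001, -0.001, -1.0]]
contact_force: [0.1, -0.1, -4.0]
gripper_width: 0.0126
grasp_force: 78.3
9.4167 [ 0.50518911 -0.30845798  0.19816783] [ 0.0420923   0.02083274 -0.03875912] [ 0.05943542 -0.07752467 -4.00160764] 0.01263195956880432
bar
11660 mean [ 0.0301 -0.0009 -0.0281] rect [22.2  0.4] [106.  40.] 4.4
walls
5856 mean [ 0.0297 -0.0934  0.0372] rect [  6.2 -67.7] [135.3  86.8] 0.3
5844 mean [0.0296 0.0915 0.0371] rect [ 6.2 66. ] [ 86.8 135.1] 89.7
12361 mean [0.013  0.052  0.0439] rect [12.6 51.5] [83.6 62.8] 87.6
11796 mean [ 0.0021 -0.0585  0.0439] rect [  1.  -57.3] [86.  62.5] 89.8
wall plane slopes dz/dx dz/dy,z0 [-0.005  -0.0003  0.0379]
top: tray walls
1061 mean [ 0.5151 -0.2431  0.1556] rect [ 505.6 -257.5] [119.7 147.6] 89.5
142 mean [ 0.444  -0.3996  0.16  ] rect [ 438.7 -393.8] [40.4 76.9] 32.8
posts/low
253 mean [ 0.4945 -0.2099  0.0413] rect [ 504.  -234.4] [149.2  69.7] 0.4
```

View pics/m4.png

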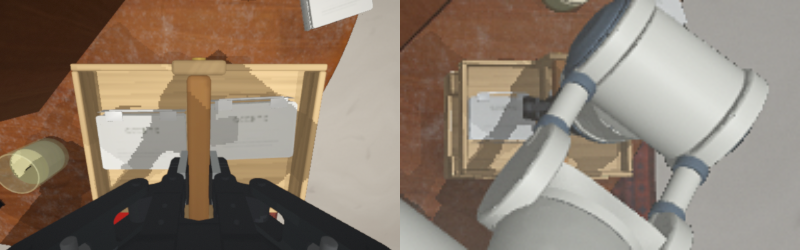

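The wrist picture (left) shows the tray level with both card boxes. The top view (right) shows the tray sitting over the lower one, with the arm covering the right half. The offset is about 1 mm in x and 2.5 mm in y, which I'll correct while lowering to just above the home height.

```bash
python3 -m jog '[{"dx":-1,"dy":2.5,"dz":2,"rx":0,"ry":0,"rz":0},{"dx":-1,"dy":2.5,"dz":8,"rx":0,"ry":0,"rz":0},{"dx":-1,"dy":2.5,"dz":16,"rx":0,"ry":0,"rz":0},{"dx":-1,"dy":2.5,"dz":24,"rx":0,"ry":0,"rz":0},{"dx":-1,"dy":2.5,"dz":32,"rx":0,"ry":0,"rz":0},{"dx":-1,"dy":2.5,"dz":39,"rx":0,"ry":0,"rz":0},{"dx":-1,"dy":2.5,"dz":45,"rx":0,"ry":0,"rz":0},{"dx":-1,"dy":2.5,"dz":49,"rx":0,"ry":0,"rz":0},{"dx":-1,"dy":2.5,"dz":51,"rx":0,"ry":0,"rz":0},{"dx":-1,"dy":2.5,"dz":52,"rx":0,"ry":0,"rz":0}]'
python3 -m jog '[{"dx":0,"dy":0,"dz":1,"rx":0,"ry":0,"rz":0},{"dx":0,"dy":0,"dz":2,"rx":0,"ry":0,"rz":0},{"dx":0,"dy":0,"dz":3,"rx":0,"ry":0,"rz":0},{"dx":0,"dy":0,"dz":4,"rx":0,"ry":0,"rz":0},{"dx":0,"dy":0,"dz":5,"rx":0,"ry":0,"rz":0},{"dx":0,"dy":0,"dz":6,"rx":0,"ry":0,"rz":0},{"dx":0,"dy":0,"dz":7,"rx":0,"ry":0,"rz":0},{"dx":0,"dy":0,"dz":8,"rx":0,"ry":0,"rz":0},{"dx":0,"dy":0,"dz":9,"rx":0,"ry":0,"rz":0},{"dx":0,"dy":0,"dz":10,"rx":0,"ry":0,"rz":0}]'
```

```text
time: 10.35
tcp_pos: [0.5044, -0.3113, 0.1469]
tcp_rot: [[1.0, -0.009, -0.0], [-0.009, -1.0, 0.0], [-0.0, -0.0, -1.0]]
contact_force: [-1.2, -0.1, -3.7]
gripper_width: 0.013
grasp_force: 78.3
time: 11.18
tcp_pos: [0.5045, -0.3114, 0.1371]
tcp_rot: [[1.0, -0.009, -0.0], [-0.009, -1.0, 0.0], [-0.0, -0.0, -1.0]]
contact_force: [-0.3, 0.4, -3.6]
gripper_width: 0.0126
grasp_force: 78.3
```

No contact yet, so the feet are inside the sockets and moving freely. I'll continue slowly.

```bash
python3 -m jog '[{"dx":0,"dy":0,"dz":0.5,"rx":0,"ry":0,"rz":0},{"dx":0,"dy":0,"dz":1,"rx":0,"ry":0,"rz":0},{"dx":0,"dy":0,"dz":1.5,"rx":0,"ry":0,"rz":0},{"dx":0,"dy":0,"dz":2,"rx":0,"ry":0,"rz":0},{"dx":0,"dy":0,"dz":2.5,"rx":0,"ry":0,"rz":0},{"dx":0,"dy":0,"dz":3,"rx":0,"ry":0,"rz":0},{"dx":0,"dy":0,"dz":3.5,"rx":0,"ry":0,"rz":0},{"dx":0,"dy":0,"dz":4,"rx":0,"ry":0,"rz":0},{"dx":0,"dy":0,"dz":4,"rx":0,"ry":0,"rz":0},{"dx":0,"dy":0,"dz":4,"rx":0,"ry":0,"rz":0}]'
```

```text
time: 12.02
tcp_pos: [0.5045, -0.3114, 0.1333]
tcp_rot: [[1.0, -0.009, 0.0], [-0.009, -1.0, 0.0], [0.0, -0.0, -1.0]]
contact_force: [0.7, -0.3, -3.8]
gripper_width: 0.0128
grasp_force: 78.3
```

```bash
python3 -m jog '[{"dx":0,"dy":0,"dz":0.5,"rx":0,"ry":0,"rz":0},{"dx":0,"dy":0,"dz":0.5,"rx":0,"ry":0,"rz":0},{"dx":0,"dy":0,"dz":1,"rx":0,"ry":0,"rz":0},{"dx":0,"dy":0,"dz":1,"rx":0,"ry":0,"rz":0},{"dx":0,"dy":0,"dz":1.5,"rx":0,"ry":0,"rz":0},{"dx":0,"dy":0,"dz":1.5,"rx":0,"ry":0,"rz":0},{"dx":0,"dy":0,"dz":2,"rx":0,"ry":0,"rz":0},{"dx":0,"dy":0,"dz":2,"rx":0,"ry":0,"rz":0},{"dx":0,"dy":0,"dz":2,"rx":0,"ry":0,"rz":0},{"dx":0,"dy":0,"dz":2,"rx":0,"ry":0,"rz":0}]'
```

```text
time: 12.85
tcp_pos: [0.5045, -0.3114, 0.1313]
tcp_rot: [[1.0, -0.009, -0.0], [-0.009, -1.0, -0.0], [-0.0, 0.0, -1.0]]
contact_force: [0.5, 1.3, -5.5]
gripper_width: 0.0127
grasp_force: 78.3
```

```bash
python3 -m jog '[{"dx":0,"dy":0,"dz":0.5,"rx":0,"ry":0,"rz":0},{"dx":0,"dy":0,"dz":0.5,"rx":0,"ry":0,"rz":0},{"dx":0,"dy":0,"dz":1,"rx":0,"ry":0,"rz":0},{"dx":0,"dy":0,"dz":1,"rx":0,"ry":0,"rz":0},{"dx":0,"dy":0,"dz":1.5,"rx":0,"ry":0,"rz":0},{"dx":0,"dy":0,"dz":1.5,"rx":0,"ry":0,"rz":0},{"dx":0,"dy":0,"dz":2,"rx":0,"ry":0,"rz":0},{"dx":0,"dy":0,"dz":2,"rx":0,"ry":0,"rz":0},{"dx":0,"dy":0,"dz":2,"rx":0,"ry":0,"rz":0},{"dx":0,"dy":0,"dz":2,"rx":0,"ry":0,"rz":0}]'
```

```text
time: 13.68
tcp_pos: [0.5045, -0.3114, 0.1299]
tcp_rot: [[1.0, -0.009, 0.0], [-0.009, -1.0, -0.0], [0.0, 0.0, -1.0]]
contact_force: [-4.3, 2.3, 8.7]
gripper_width: 0.0131
grasp_force: 80.1
```

It makes contact at 0.130 m, which is the expected home height. I'll open the fingers and back straight up.

```bash
python3 -m jog '[{"dx":0,"dy":0,"dz":0,"rx":0,"ry":0,"rz":0},{"dx":0,"dy":0,"dz":0,"rx":0,"ry":0,"rz":0},{"dx":0,"dy":0,"dz":0,"rx":0,"ry":0,"rz":0},{"dx":0,"dy":0,"dz":0,"rx":0,"ry":0,"rz":0},{"dx":0,"dy":0,"dz":0,"rx":0,"ry":0,"rz":0},{"dx":0,"dy":0,"dz":0,"rx":0,"ry":0,"rz":0},{"dx":0,"dy":0,"dz":0,"rx":0,"ry":0,"rz":0},{"dx":0,"dy":0,"dz":0,"rx":0,"ry":0,"rz":0},{"dx":0,"dy":0,"dz":0,"rx":0,"ry":0,"rz":0},{"dx":0,"dy":0,"dz":0,"rx":0,"ry":0,"rz":0}]' 0.8 20
python3 -m jog '[{"dx":0,"dy":0,"dz":-3,"rx":0,"ry":0,"rz":0},{"dx":0,"dy":0,"dz":-10,"rx":0,"ry":0,"rz":0},{"dx":0,"dy":0,"dz":-22,"rx":0,"ry":0,"rz":0},{"dx":0,"dy":0,"dz":-40,"rx":0,"ry":0,"rz":0},{"dx":0,"dy":0,"dz":-60,"rx":0,"ry":0,"rz":0},{"dx":0,"dy":0,"dz":-80,"rx":0,"ry":0,"rz":0},{"dx":0,"dy":0,"dz":-100,"rx":0,"ry":0,"rz":0},{"dx":0,"dy":0,"dz":-120,"rx":0,"ry":0,"rz":0},{"dx":0,"dy":0,"dz":-130,"rx":0,"ry":0,"rz":0},{"dx":0,"dy":0,"dz":-130,"rx":0,"ry":0,"rz":0}]'
python3 - <<'E'
from h import *
from plant import ctrl
s=ctrl.read_state();print(s['time'],s['contact_force'])
c=ctrl.read_camera('wrist');T=np.eye(4);T[:3,:3]=s['tcp_rot'];T[:3,3]=s['tcp_pos']
P=cloud(c,T@c['T_tool_cam']);X,Y,Z=np.moveaxis(P,-1,0)
R=(abs(X-.5)<.1)&(abs(Y+.31)<.13)
print('bar');blobs(R&(Z>.145)&(Z<.17),P,200)
m=R&(Z>.088)&(Z<.1);print('walls');blobs(m,P,200)
q=P[m];print('slopes',np.linalg.lstsq(np.c_[q[:,0]-.504,q[:,1]+.311,np.ones(len(q))],q[:,2],rcond=None)[0].round(4))
cv2.imwrite('pics/w5.png',c['image'])
E
```

```text
time: 14.52
tcp_pos: [0.5045, -0.3114, 0.1293]
tcp_rot: [[1.0, -0.009, 0.0], [-0.009, -1.0, -0.0], [0.0, 0.0, -1.0]]
contact_force: [-0.6, -0.3, -0.1]
gripper_width: 0.0684
grasp_force: 0.0
time: 15.35
tcp_pos: [0.5053, -0.312, 0.2619]
tcp_rot: [[1.0, -0.009, 0.003], [-0.009, -1.0, -0.003], [0.003, 0.002, -1.0]]
contact_force: [-1.0, -0.3, 0.3]
gripper_width: 0.0686
grasp_force: 0.0
15.35 [-0.96065801 -0.3314505   0.32604849]
bar
3642 mean [ 0.5078 -0.3105  0.1584] rect [ 503.8 -310.3] [ 29.6 150.7] 89.5
walls
1794 mean [ 0.5312 -0.2207  0.0941] rect [ 503.8 -245.9] [ 91.  149.3] 89.4
1774 mean [ 0.5301 -0.4005  0.0941] rect [ 502.5 -375.2] [ 90.4 150.1] 89.9
458 mean [ 0.4328 -0.2654  0.0937] rect [ 432.  -266.1] [ 7.6 69.5] 1.1
488 mean [ 0.432  -0.355   0.0936] rect [ 431.4 -354.3] [72.1  7.9] 87.5
slopes [ 0.005  -0.      0.0939]
```

View pics/w5.png

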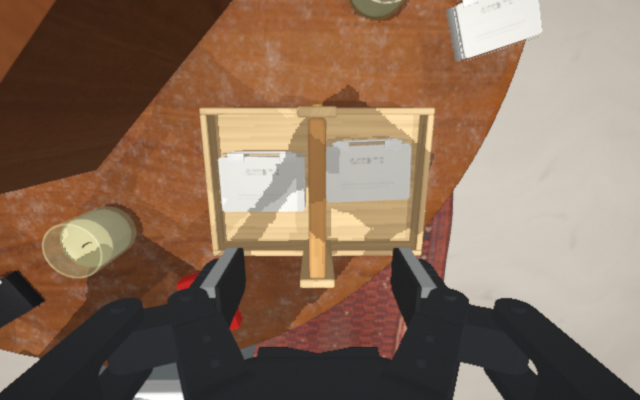

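The picture shows the tray seated around (317,180) with both card boxes flat in it, and the gripper clear. The wall tops at 94 mm and bar top at 158 mm mean it is fully home, and it is level within 0.005 rad.

```bash
python3 -c "
from plant import ctrl
print(ctrl.hand_in())"
```

```text
the job is handed in; nothing more can be done
None
```

I stacked the upper tray on the lower one, let go and handed the job in at about 15.4 s. It measured fully home and level with both card boxes in it, but the hand-in gave no verdict, and I did not re-check the tin and the candles at the end.

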